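Extend the telescoping tube cradle and rack the quartz tube

ROBOT

A 6-joint arm with a two-finger parallel gripper is mounted at the origin on a cart in front of the work surface, level with it; the furniture and walls round the work are solid. World frame = base frame: x ahead of the robot, y to its left, z up, the work surface at z = 0. Lengths are in m, angles in rad, forces in N, time in s.
With the tool pointing down it reaches from about 0.425 to 0.95 m from the base axis. Payload 3.5 kg.
Tool frame: the origin (TCP) lies midway between the tips of the shut fingers; the grasp point (between the pads) lies 19 mm behind it; z points along the fingers, y is the line along which they close (so a half turn about z gives the same grasp; the last joint's range is limited). The gripper opens to 85 mm and grips with 20 to 120 N. Pads are 22 mm wide; open, the fingers measure 114 mm over their backs; the gripper's body (76 mm by 85 mm) begins 54 mm behind the grasp point. The pads swing forward as they close: fully open they stand 13 mm farther back than shut.
Start: joints at [-1.311, 0.286, 1.577, -0, 1.279, -0.15], TCP at [0.269, -0.619, 0.231] pointing down, gripper open.
Joint ranges: [-2.77, 2.77], [-0.9, 2.22], [0.21, 2.48], [-1.53, 4.67], [0.24, 2.81], [-2.84, 2.84]. Speed limits (rad/s): [2.79, 2.79, 3.14, 3.14, 3.14, 3.14].

INTERFACE

Orientations are given as a unit quaternion [x, y, z, w].
In Python, from plant import * gives the robot as it stands.
- The arm moves only by the tool move_arm, never from a script. Its argument "moves" is a list of rows, each a list of 3 entries, a list of its own where there are three numbers: the opening, from 0 (shut) to 1 (fully open), then the shift along the tool's x, y, z in m, then the turn, a rotation vector about the tool's x, y, z in rad. A call has exactly 10 rows; each row shifts and turns the commanded pose from where the row before left it, along the tool's axes as they then stand; what a row does not reach is not made up. A row lasts 1/12 s, in which the tool goes at most 41.7 mm and 7.16 degrees, less where a joint would pass 70% of its speed; a pose out of reach is approached as far as the arm can. A call is refused whole if a number of a shift passes 0.0417 or a number of a turn 0.125, either way. A call with a gripper value outside its range is refused whole. The fingers move at their own pace and stop on an object; "grip_force" is the grip in N (left out, the last holds). Time passes only in rows, so rows that do not move let the fingers close, or fill a call up. It gives the time, the measured TCP pose, the force, the opening and the grip force at its end, in the units of the state.
- get_state(): the state, without advancing time (a new reading comes with each control period).
- read_camera(name): name is "scene" or "top" or "wrist"; returns the picture (420x560x3 uint8, red, green, blue); there is no depth.
- camera_params(name): a dict with "fx", "fy", "cx", "cy" (pixels), "k1" (the pictures are not rectified: a ray, as slopes to the right and down, at radius r is drawn at 1 + k1 r^2 times it, then the intrinsics apply), "rvec" (rotation vector, rad) and "tvec" (3), from world to camera coordinates, as OpenCV has them; the wrist camera has in their place "tool_from_camera" (4x4, takes a point from camera to tool coordinates, whose origin is the TCP and whose axes are the flange's). Camera axes: x right, y down, z forward; pixel columns grow to the right and rows downward; lengths in m; the calibration is good to about 2 mm. A picture is of the moment at which its call begins: read the wrist's pose just before it. camera_params takes no time and is no camera call.
- sign_off(): hands the job in; it is judged then, once.
The state is a dict: "time": time; "qpos": joint angles; "dq": joint speeds; "joint_efforts": joint torques, N m; "eef_pos": TCP position; "tcp_rot": TCP orientation; "contact_force": force on the tool from outside, world axes, zero at the start; "wrist_torque": the same for the moment, N m; "opening": opening from 0.0 (shut) to 1.0 (fully open); "finger_force": force on a finger pad.
Only numpy, scipy, OpenCV 4.12 (cv2) and the standard library are available. Lean on these libraries where they do the work, as an engineer would, in place of code of your own. Each camera call takes 0.05 s, during which the arm holds its last target. There are 200 camera calls.

TASK

Set the telescoping tube cradle to its long setting: press its spring button flush and draw the sliding sleeve out until the button pops up in the next hole, without forcing it. Then lay the quartz tube gently in the two saddles, between the end plates, and let go of it; leave the boat, the crucible and the loupe where they are.

Things in the scene. Friction and masses are not known exactly. Their poses are not given: they have to be found in the camera images.
- cradle: Telescoping tube cradle, fixed to the worktop: dark base plate 330 x 72 x 8 mm, a horizontal 25 mm square beam along its y axis with the beam's axis 60 mm above the worktop, and two V saddles on top. Origin on the worktop under the button; y points to the fixed end (clamp block), the sleeve draws out towards -y, the button side is -x, z is up
- sleeve (a joint): Travel of the sliding sleeve (25 mm square outer tube, 185 mm long, with one saddle and end plate), in m: 0 at the start, locked by the button in its first hole; grows as it is drawn out along the cradle's -y, with about 3 N. The second hole is in a catch strip set by its last user 40 to 56 mm on: where exactly must be felt. There the button stops it dead and pulling on only loads the button
- button: Spring button: 12 mm steel pin, cone top, standing level 6 mm out of the first hole towards the cradle's -x. Origin on its axis, at cradle x = -12.5 mm while up; pressing moves it along +x: 6 mm is flush with the sleeve's face, 9 mm wholly under its wall; 3 to 6 N. Up, it blocks the sleeve; flush, only its sloped head is in the hole and 6 to 12 N of pull on the sleeve slides it under the wall
- button_hole (a point): Centre of the first hole (13.5 mm) in the sleeve's -x face as the task starts; fixed to the cradle, 60 mm above the worktop, 12.5 mm from the beam's axis. The beam can be pinched here across x from above, one finger on the button and the other on the opposite face; nothing stands within 70 mm along the beam except the catch strip, 1 mm proud, from 16 mm or more towards +y
- fixed_saddle (a point): Axis point of a tube lying in the saddle at the fixed end, 105 mm above the worktop and 119 mm from the button towards the cradle's +y. V of 90 degrees, 12 mm long, its upper edges 2 mm below this point. The end plate's inner face is 14 mm farther out, its top 18 mm above this point
- moving_saddle (a point): The same point of the saddle on the sleeve; at the start 81 mm from the button towards the cradle's -y. The inner face of its end plate is 14 mm farther out. Between the end plates there are 228 mm at the start and 268 to 284 mm at the long setting
- quartz_tube: Clear quartz furnace tube, 25 mm diameter, 260 mm long, 0.06 to 0.13 kg, lying on the worktop behind the cradle. Its y axis runs along the tube; origin at mid length on its underside as it first lies
- tube_mid (a point): Centre of the quartz tube, on its axis at mid length, 12.5 mm above the worktop at the start
- ceramic_boat: White ceramic boat, 18 x 75 x 12 mm, bystander; origin at the centre of its underside
- crucible_2: White porcelain crucible, 48 mm wide, 38 mm high, bystander; origin at the centre of its underside
- loupe: Black eyepiece loupe, 38 mm wide, 32 mm high, bystander; origin at the centre of its underside

How it is judged:
By the outcome, as a careful person would: the job done as asked, in the order asked, and still so for the second after the job is handed in, with the robot touching nothing.
It also fails if it takes over 64 s, if anything falls off the work surface, if the arm or the gripper's body presses on something with over 40 N, if the wrist force passes 120 N, or if a joint passes its speed limit or range.

## Working session

There is one attempt and no reset: what is moved stays moved. The work goes in short steps, Python scripts to look and compute and a tool call to move; the robot and the scene stay as the last step left them, time stands still between calls to the robot, and variables do not carry over. Pictures are saved under pics/ and viewed, at most 10 in all, crops included, and the job is handed in when it is done.

Besides the shell and the picture viewer there is one more tool, called after "Emit:" by a JSON object that holds its "name" and its "arguments". move_arm: Moves the arm, as the interface text tells. Its arguments: {"type":"object","properties":{"moves":{"type":"array"},"grip_force":{"type":"number"}},"required":["moves"]}

```bash
ls; mkdir -p pics
python3 - <<'E'
from plant import *
import cv2
for n in ("scene","top"):
    cv2.imwrite(f"pics/{n}0.png",read_camera(n)[:,:,::-1]); print(n,camera_params(n))
print(camera_params("wrist"))
s=get_state(); print(s)
E
```

```text
pics
scene {'fx': 542.2771218693623, 'fy': 542.2771218693623, 'cx': 289.68020305914723, 'cy': 211.5828014669174, 'k1': -0.05382826714795138, 'rvec': array([ 1.00902288, -2.54033328,  0.9045802 ]), 'tvec': array([0.27297064, 0.47348693, 1.1285676 ])}
top {'fx': 507.30699609710524, 'fy': 507.30699609710524, 'cx': 276.9435753695854, 'cy': 210.74826384619453, 'k1': -0.001139832966855861, 'rvec': array([ 2.20451612, -2.17577716,  0.08140537]), 'tvec': array([-0.245013  ,  0.56194376,  1.29962416])}
{'fx': 293.5775143739923, 'fy': 293.5775143739923, 'cx': 276.70382457167176, 'cy': 208.88779926611167, 'k1': -0.0364171403370242, 'tool_from_camera': array([[-7.33636998e-05, -9.57800090e-01, -2.87435178e-01,
         7.45267614e-02],
       [ 9.99999599e-01,  1.86146078e-04, -8.75517054e-04,
        -6.16486071e-05],
       [ 8.92075245e-04, -2.87435127e-01,  9.57799693e-01,
        -1.42161478e-01],
       [ 0.00000000e+00,  0.00000000e+00,  0.00000000e+00,
         1.00000000e+00]])}
{'time': 0.1, 'qpos': array([-1.31103287e+00,  2.87102239e-01,  1.57808407e+00, -2.59636580e-05,
        1.27861267e+00, -1.50012105e-01]), 'dq': array([-0.00087088, -0.00318363, -0.00259514,  0.00102001, -0.00033114,
       -0.00140926]), 'joint_efforts': array([ 5.20852336e-04, -4.07298589e+01, -2.93698937e+01, -1.36646822e-04,
        3.45666478e-03,  3.80218694e-06]), 'eef_pos': array([ 0.2687751 , -0.61850455,  0.23003978]), 'tcp_rot': array([ 9.79082463e-01,  2.03460840e-01, -7.29152601e-05, -1.10082153e-03]), 'contact_force': array([-0.9124035 ,  0.11233306, -0.21269879]), 'wrist_torque': array([-0.04075071,  0.07314368, -0.00905062]), 'finger_force': 0.0, 'opening': 1.0004867746651245}
```

View pics/scene0.png

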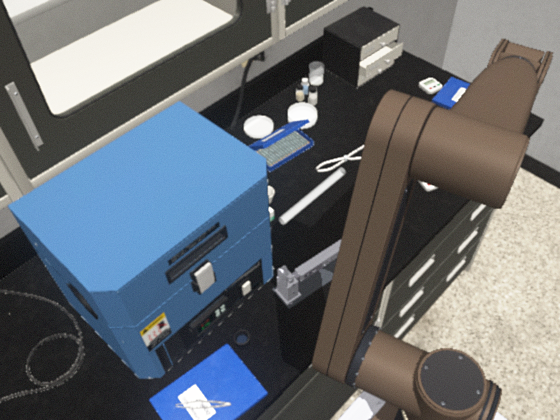

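View pics/top0.png

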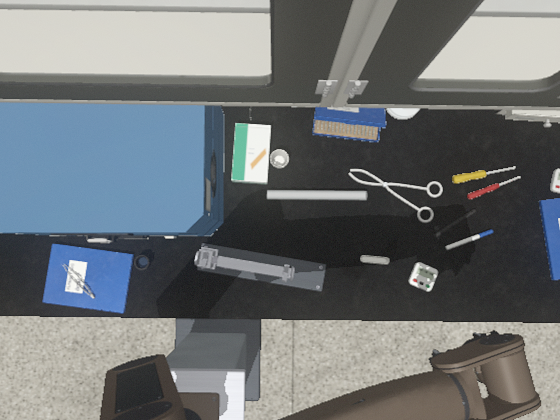

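The top view shows the cradle from (197,257), its clamp end, to (326,278). The tube runs (267,195)–(367,196), with the boat at (375,260), loupe at (142,260) and crucible at (280,158). Next I measure by masks.

```bash
cat > h.py <<'E'
import numpy as np, cv2
from scipy.spatial.transform import Rotation as R
from plant import *
def cam(n, st=None):
    p=camera_params(n)
    if n=="wrist":
        T=np.eye(4); T[:3,:3]=R.from_quat(st["tcp_rot"]).as_matrix(); T[:3,3]=st["eef_pos"]
        W=T@p["tool_from_camera"]; Rwc=W[:3,:3]; C=W[:3,3]
    else:
        Rwc=R.from_rotvec(p["rvec"]).as_matrix().T; C=-Rwc@p["tvec"]
    return p,Rwc,C
def _K(p): return np.array([[p["fx"],0,p["cx"]],[0,p["fy"],p["cy"]],[0,0,1]]),np.array([p["k1"],0,0,0.])
def onplane(c,uv,z):
    p,Rwc,C=c; K,D=_K(p)
    q=cv2.undistortPoints(np.array(uv,float).reshape(-1,1,2),K,D).reshape(-1,2)
    d=np.c_[q,np.ones(len(q))]@Rwc.T
    return C+d*((z-C[2])/d[:,2])[:,None]
def proj(c,X):
    p,Rwc,C=c; K,D=_K(p); rv=cv2.Rodrigues(Rwc.T)[0]
    return cv2.projectPoints(np.array(X,float).reshape(-1,1,3),rv,-Rwc.T@C,K,D)[0].reshape(-1,2)
E
python3 - <<'E'
from h import *
im=cv2.imread("pics/top0.png"); c=cam("top")
crop=im[180:300,180:390]; 
big=cv2.resize(crop,None,fx=3.8,fy=3.8,interpolation=cv2.INTER_CUBIC)
big=np.clip(big.astype(float)*1.6+15,0,255).astype(np.uint8); cv2.imwrite("pics/topc.png",big)
g=im.max(2)
m=np.zeros_like(g); m[185:205,255:380]=(g[185:205,255:380]>70)*255
ys,xs=np.nonzero(m); r=cv2.minAreaRect(np.c_[xs,ys].astype(np.float32)); print("tube",r)
b=cv2.boxPoints(r); P=onplane(c,b,0.0125); print(P.round(4)); print(onplane(c,[r[0]],0.0125))
# base plate + objects
print("C",c[2])
print("cradle pts z=.008",onplane(c,[(326,268),(322,291),(205,243),(197,263)],0.008).round(3))
E
```

```text
tube ((322.65557861328125, 194.6737518310547), (14.786168098449707, 113.50098419189453), 87.1936264038086)
[[ 0.6196 -0.2072  0.0125]
 [ 0.6383 -0.505   0.0125]
 [ 0.5994 -0.5068  0.0125]
 [ 0.5807 -0.2097  0.0125]]
[[ 0.60946681 -0.35700961  0.0125    ]]
C [ 0.47586109 -0.22942419  1.33632178]
cradle pts z=.008 [[ 0.418 -0.367  0.008]
 [ 0.358 -0.357  0.008]
 [ 0.479 -0.051  0.008]
 [ 0.427 -0.031  0.008]]
```

View pics/topc.png

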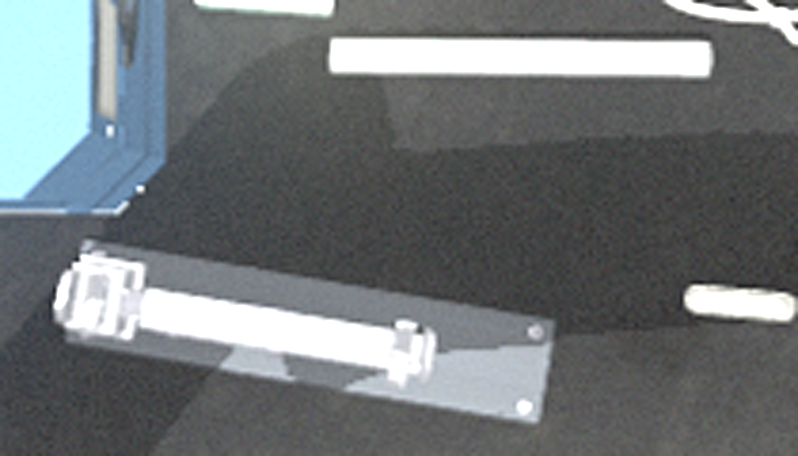

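Run:
```python
from h import *
c=cam("top")
f=lambda pts,z: onplane(c,np.array(pts)/3.8+[180,180]-0.37,z)
P=f([(85,240),(553,322),(540,422),(67,342)],.008); print("base",P.round(4))
print([np.linalg.norm(P[i]-P[(i+1)%4]).round(4) for i in range(4)])
T=f([(330,57),(712,59)],.02); print("tube",T.round(4),np.linalg.norm(T[0]-T[1]))
B=f([(145,290),(145,325),(385,330),(385,364)],.0725);print("beam top edges",B.round(4)); a=(B[0]+B[1])/2;b=(B[2]+B[3])/2
d=(P[0]+P[3]-P[1]-P[2])[:2]; print("yaw base",np.degrees(np.arctan2(d[1],d[0])), "beam",np.degrees(np.arctan2(*(a-b)[[1,0]])))
print("base centre",P.mean(0))
S=f([(402,352),(131,299),(430,355),(62,300)],.10); print("saddle mov, fix, plate tops",S.round(4))
```

```text
base [[ 0.4795 -0.0431  0.008 ]
 [ 0.4275 -0.3652  0.008 ]
 [ 0.3593 -0.3568  0.008 ]
 [ 0.4096 -0.0324  0.008 ]]
[np.float64(0.3262), np.float64(0.0687), np.float64(0.3282), np.float64(0.0706)]
tube [[ 0.6068 -0.2098  0.02  ]
 [ 0.609  -0.4721  0.02  ]] 0.26230040192419696
beam top edges [[ 0.4472 -0.092   0.0725]
 [ 0.4245 -0.0925  0.0725]
 [ 0.4232 -0.249   0.0725]
 [ 0.4012 -0.2493  0.0725]]
yaw base 81.00368656499414 beam 81.42458327646744
base centre [ 0.41897379 -0.19937765  0.008     ]
saddle mov, fix, plate tops [[ 0.4106 -0.2596  0.1   ]
 [ 0.442  -0.0862  0.1   ]
 [ 0.4089 -0.2775  0.1   ]
 [ 0.4408 -0.0422  0.1   ]]
```

```bash
cat >> h.py <<'E'
def plan(pos,xang,n,opening=1.0,st=None,start=None):
    """rows (tool axes) from the present pose, or a given (pos,quat), to pos with tool down, tool x at world angle xang (deg)"""
    st=st or get_state(); p,q=(st["eef_pos"],st["tcp_rot"]) if start is None else start
    R0=R.from_quat(q); a=np.radians(xang)/2; R1=R.from_quat([np.cos(a),np.sin(a),0,0])
    rv=(R0.inv()*R1).as_rotvec(); d=(np.array(pos)-p)/n; Rk=R0; rows=[]
    for k in range(n):
        rows.append([opening,Rk.inv().apply(d).round(4).tolist(),(rv/n).round(4).tolist()]); Rk=Rk*R.from_rotvec(rv/n)
    for i in range(0,n,10): print(str(rows[i:i+10]).replace(" ",""))
E
python3 -c "
from h import *
plan([.423,-.18,.18],81.2,20)"
```

```text
[[1.0,[0.0158,-0.017,0.0025],[-0.0001,-0.0001,-0.0504]],[1.0,[0.0166,-0.0162,0.0025],[-0.0001,-0.0001,-0.0504]],[1.0,[0.0174,-0.0154,0.0025],[-0.0001,-0.0001,-0.0504]],[1.0,[0.0182,-0.0145,0.0025],[-0.0001,-0.0001,-0.0504]],[1.0,[0.0189,-0.0135,0.0025],[-0.0001,-0.0001,-0.0504]],[1.0,[0.0196,-0.0126,0.0025],[-0.0001,-0.0001,-0.0504]],[1.0,[0.0202,-0.0116,0.0025],[-0.0001,-0.0001,-0.0504]],[1.0,[0.0207,-0.0105,0.0025],[-0.0001,-0.0001,-0.0504]],[1.0,[0.0212,-0.0095,0.0025],[-0.0001,-0.0001,-0.0504]],[1.0,[0.0217,-0.0084,0.0025],[-0.0001,-0.0001,-0.0504]]]
[[1.0,[0.0221,-0.0073,0.0025],[-0.0001,-0.0001,-0.0504]],[1.0,[0.0224,-0.0062,0.0025],[-0.0001,-0.0001,-0.0504]],[1.0,[0.0227,-0.005,0.0025],[-0.0001,-0.0001,-0.0504]],[1.0,[0.0229,-0.0039,0.0025],[-0.0001,-0.0001,-0.0504]],[1.0,[0.0231,-0.0027,0.0025],[-0.0001,-0.0001,-0.0504]],[1.0,[0.0232,-0.0016,0.0025],[-0.0001,-0.0001,-0.0504]],[1.0,[0.0232,-0.0004,0.0025],[-0.0001,-0.0001,-0.0504]],[1.0,[0.0232,0.0008,0.0025],[-0.0001,-0.0001,-0.0504]],[1.0,[0.0232,0.0019,0.0025],[-0.0001,-0.0001,-0.0504]],[1.0,[0.023,0.0031,0.0025],[-0.0001,-0.0001,-0.0504]]]
```

Emit:
{"name": "move_arm", "arguments": {"moves": [[1,[0.016,-0.017,0.0025],[0,0,-0.05]],[1,[0.0166,-0.0162,0.0025],[0,0,-0.05]],[1,[0.0174,-0.0154,0.0025],[0,0,-0.05]],[1,[0.018,-0.0145,0.0025],[0,0,-0.05]],[1,[0.019,-0.0135,0.0025],[0,0,-0.05]],[1,[0.0196,-0.0126,0.0025],[0,0,-0.05]],[1,[0.02,-0.0116,0.0025],[0,0,-0.05]],[1,[0.0207,-0.0105,0.0025],[0,0,-0.05]],[1,[0.021,-0.0095,0.0025],[0,0,-0.05]],[1,[0.0217,-0.0084,0.0025],[0,0,-0.05]]]}}

```text
time: 0.93
eef_pos: [0.3462, -0.3987, 0.2056]
tcp_rot: [0.898, 0.44, -0.0, -0.001]
contact_force: [0.0, 0.4, 0.0]
opening: 0.999
finger_force: 0.0
```

Emit:
{"name": "move_arm", "arguments": {"moves": [[1,[0.022,-0.0073,0.0025],[0,0,-0.05]],[1,[0.0224,-0.0062,0.0025],[0,0,-0.05]],[1,[0.0227,-0.005,0.0025],[0,0,-0.05]],[1,[0.023,-0.004,0.0025],[0,0,-0.05]],[1,[0.023,-0.0027,0.0025],[0,0,-0.05]],[1,[0.023,-0.0016,0.0025],[0,0,-0.05]],[1,[0.023,-0.0004,0.0025],[0,0,-0.05]],[1,[0.023,0.0008,0.0025],[0,0,-0.05]],[1,[0.023,0.002,0.0025],[0,0,-0.05]],[1,[0.023,0.003,0.0025],[0,0,-0.05]]]}}

```text
time: 1.77
eef_pos: [0.4239, -0.1808, 0.1808]
tcp_rot: [0.761, 0.649, -0.0, -0.0]
contact_force: [0.7, -0.2, 0.7]
opening: 1.004
finger_force: 0.0
```

Run:
```python
from h import *
for i in range(2): read_camera("top")
s=get_state(); im=read_camera("wrist")[:,:,::-1]; cv2.imwrite("pics/w1.png",im)
import pickle; pickle.dump(s,open("pics/w1.pkl","wb")); print(s["time"],s["eef_pos"],s["tcp_rot"],s["qpos"],s["contact_force"])
```

```text
1.8667 [ 0.42386242 -0.17934034  0.1802508 ] [ 7.60349654e-01  6.49512798e-01  6.90675452e-05 -1.23401301e-03] [-6.21699530e-01 -1.50590314e-01  2.13456191e+00  7.91800143e-04
  1.15998406e+00 -4.65108579e-01] [-0.26858079 -0.3166012   0.17480719]
```

View pics/w1.png

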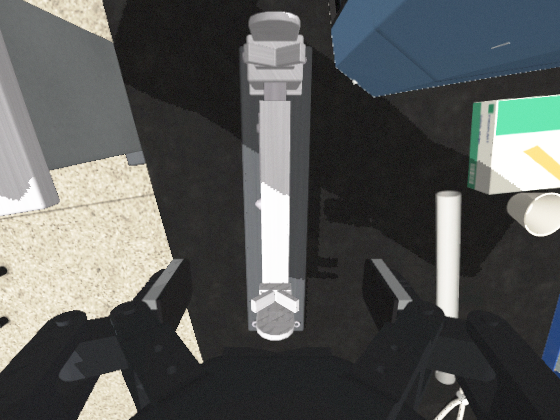

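The wrist view shows the beam vertical at columns about 262–290, and a bright nub at (259,204) on its left side that should be the button. There is another nub at (260,127). The moving saddle is near (275,298) and the fixed one near (275,80).

Run:
```python
from h import *
import pickle
s=pickle.load(open("pics/w1.pkl","rb")); c=cam("wrist",s); im=cv2.imread("pics/w1.png")
L=onplane(c,[(262.5,110),(263,270)],.0725); Rr=onplane(c,[(291,110),(289.5,270)],.0725)
print("edges",L.round(4),Rr.round(4))
a=(L+Rr)/2; d=a[0]-a[1]; print("yaw",np.degrees(np.arctan2(d[1],d[0])),"w",np.linalg.norm(L-Rr,axis=1)); 
print("button?",onplane(c,[(258,204),(260,127)],.06).round(4))
P=onplane(c,[(240,50),(311,50),(306,330),(247,330)],.008);print("base",P.round(4))
m=im.max(2)[60:330,240:320]
big=cv2.resize(im[100:330,235:315],None,fx=2.6,fy=2.6,interpolation=cv2.INTER_CUBIC)
big2=cv2.resize(im[10:120,235:315],None,fx=2.6,fy=2.6,interpolation=cv2.INTER_CUBIC)
o=np.zeros((598,430,3),np.uint8); o[:big.shape[0],:208]=big; o[:286,215:423]=big2
cv2.imwrite("pics/w1c.png",o)
```

```text
edges [[ 0.4262 -0.0957  0.0725]
 [ 0.4022 -0.2378  0.0725]] [[ 0.4491 -0.0993  0.0725]
 [ 0.4271 -0.2417  0.0725]]
yaw 80.8197263585883 w [0.02310772 0.02514333]
button? [[ 0.4075 -0.1764  0.06  ]
 [ 0.4212 -0.1086  0.06  ]]
base [[ 0.4113 -0.0342  0.008 ]
 [ 0.4795 -0.045   0.008 ]
 [ 0.4332 -0.365   0.008 ]
 [ 0.3583 -0.3533  0.008 ]]
```

View pics/w1c.png

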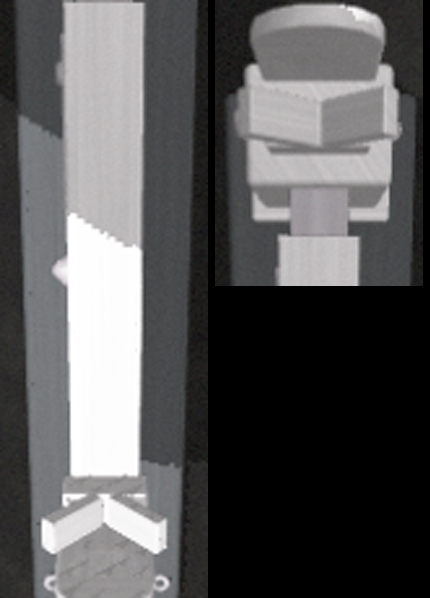

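Run:
```python
from h import *
import pickle
s=pickle.load(open("pics/w1.pkl","rb")); c=cam("wrist",s)
A=onplane(c,[((260.4+290)/2,105),((262+288.5)/2,281)],.0725); d=A[0]-A[1]; print(A.round(4),np.degrees(np.arctan2(d[1],d[0])))
V=onplane(c,[(275.4,295),(275.4,56)],.0873); d=V[1]-V[0]; print("V",V.round(4),np.degrees(np.arctan2(d[1],d[0])),np.linalg.norm(d))
plan([.425,-.1795,.04],81,10)
```

```text
[[ 0.437  -0.0935  0.0725]
 [ 0.4119 -0.2513  0.0725]] 80.94037608020267
V [[ 0.4112 -0.2571  0.0873]
 [ 0.4425 -0.0606  0.0873]] 80.9350844449133 0.19902948246112376
[[1.0,[0.0001,0.0001,0.0141],[-0.0001,-0.0,-0.0002]],[1.0,[0.0001,0.0001,0.0141],[-0.0001,-0.0,-0.0002]],[1.0,[0.0001,0.0001,0.0141],[-0.0001,-0.0,-0.0002]],[1.0,[0.0001,0.0001,0.0141],[-0.0001,-0.0,-0.0002]],[1.0,[0.0001,0.0001,0.0141],[-0.0001,-0.0,-0.0002]],[1.0,[0.0001,0.0001,0.0141],[-0.0001,-0.0,-0.0002]],[1.0,[0.0001,0.0001,0.0141],[-0.0001,-0.0,-0.0002]],[1.0,[0.0001,0.0001,0.0141],[-0.0001,-0.0,-0.0002]],[1.0,[0.0001,0.0001,0.0141],[-0.0001,-0.0,-0.0002]],[1.0,[0.0001,0.0001,0.0141],[-0.0001,-0.0,-0.0002]]]
```

Emit:
{"name": "move_arm", "arguments": {"moves": [[1,[0,0,0.014],[0,0,0]],[1,[0,0,0.014],[0,0,0]],[1,[0,0,0.014],[0,0,0]],[1,[0,0,0.014],[0,0,0]],[1,[0,0,0.014],[0,0,0]],[1,[0,0,0.014],[0,0,0]],[1,[0,0,0.014],[0,0,0]],[1,[0,0,0.014],[0,0,0]],[1,[0,0,0.014],[0,0,0]],[0.6,[0,0,0.014],[0,0,0]]], "grip_force": 20}}

```text
time: 2.75
eef_pos: [0.4238, -0.1832, 0.0407]
tcp_rot: [0.762, 0.647, -0.0, 0.0]
contact_force: [-0.9, -0.3, 0.4]
opening: 0.885
finger_force: 0.0
```

Run:
```python
from h import *
s=get_state(); im=read_camera("wrist")[:,:,::-1]; cv2.imwrite("pics/w2.png",im[120:420])
print(s["time"],s["eef_pos"],s["tcp_rot"],s["contact_force"],s["wrist_torque"],s["opening"])
```

```text
2.75 [ 0.42376756 -0.18324999  0.04071978] [ 7.62287495e-01  6.47238527e-01 -1.26198344e-04  2.19745465e-04] [-0.88414361 -0.31591914  0.36065331] [-0.00883635 -0.02362707 -0.0185082 ] 0.8847979459658706
```

View pics/w2.png

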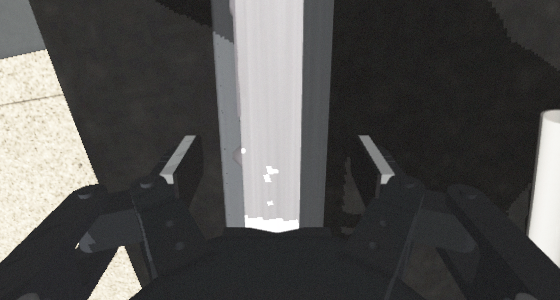

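The close view shows the button nub at full-image (241,271), between the pads (the left pad spans rows about 255–300). I'll check its tool x offset.

Run:
```python
from h import *
read_camera("top");read_camera("top")
s=get_state(); im=read_camera("wrist")[:,:,::-1]; c=cam("wrist",s)
print(s["time"],s["eef_pos"],s["tcp_rot"],s["opening"],s["contact_force"])
B=onplane(c,[(241,271)],.060)[0]; Rt=R.from_quat(s["tcp_rot"])
print(B,"in tool",Rt.inv().apply(B-s["eef_pos"]))
A=onplane(c,[(241,300),(300.5,300),(238,220),(302,220)],.0725); print("edges in tool",Rt.inv().apply(A-s["eef_pos"]).round(4))
```

```text
2.9 [ 0.42294979 -0.18236963  0.04039728] [ 7.62163918e-01  6.47382523e-01 -4.46659214e-04 -1.35312033e-03] 0.6362545266676651 [0.29224563 0.45808953 0.26027138]
[ 0.40875163 -0.1729667   0.06      ] in tool [ 0.0070029  -0.01558411 -0.01955414]
edges in tool [[-0.0002 -0.0144 -0.0321]
 [-0.0002  0.0114 -0.0321]
 [ 0.0364 -0.0143 -0.032 ]
 [ 0.0364  0.0111 -0.0321]]
```

Emit:
{"name": "move_arm", "arguments": {"moves": [[0.6,[0.0025,-0.0008,0],[0,0,0]],[0.6,[0.0025,-0.0007,0],[0,0,0]],[0.6,[0,0,0],[0,0,0]],[0.4,[0,0,0],[0,0,0]],[0.3,[0,0,0],[0,0,0]],[0.2,[0,0,0],[0,0,0]],[0,[0,0,0],[0,0,0]],[0,[0,0,0],[0,0,0]],[0,[0,0,0],[0,0,0]],[0,[0,0,0],[0,0,0]]], "grip_force": 25}}

```text
time: 3.78
eef_pos: [0.4225, -0.1765, 0.0414]
tcp_rot: [0.761, 0.648, -0.001, -0.001]
contact_force: [-5.3, 2.0, 4.9]
opening: 0.289
finger_force: 27.5
```

Run:
```python
from h import *
s=get_state(); c=cam("wrist",s); im=read_camera("wrist")[:,:,::-1]; cv2.imwrite("pics/w3.png",cv2.resize(im[180:360,180:380],None,fx=3,fy=3,interpolation=cv2.INTER_CUBIC))
print(s["time"],s["eef_pos"],s["tcp_rot"],s["opening"],s["contact_force"],s["wrist_torque"],s["finger_force"])
```

```text
3.7833 [ 0.4224724  -0.17650012  0.04144357] [ 7.61342659e-01  6.48348319e-01 -6.11089160e-04 -1.19993290e-03] 0.2885241045272872 [-5.26903022  2.04721744  4.8768416 ] [0.21962327 0.52742414 0.11401157] 27.48193478633766
```

View pics/w3.png

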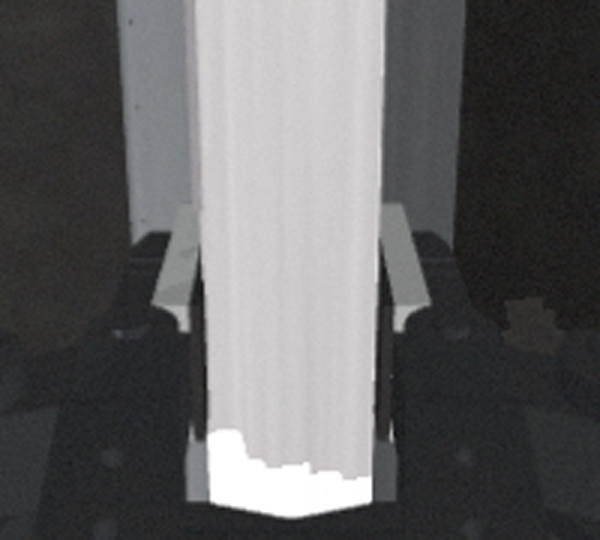

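Opening 0.2885 corresponds to about 24.5 mm, so the button is flush. Next I draw the sleeve out.

Emit:
{"name": "move_arm", "arguments": {"moves": [[0,[-0.001,0,0],[0,0,0]],[0,[-0.001,0,0],[0,0,0]],[0,[-0.001,0,0],[0,0,0]],[0,[-0.001,0,0],[0,0,0]],[0,[-0.001,0,0],[0,0,0]],[0,[-0.001,0,0],[0,0,0]],[0,[-0.001,0,0],[0,0,0]],[0,[-0.001,0,0],[0,0,0]],[0,[-0.001,0,0],[0,0,0]],[0,[-0.001,0,0],[0,0,0]]], "grip_force": 30}}

```text
time: 4.67
eef_pos: [0.4211, -0.1852, 0.0414]
tcp_rot: [0.761, 0.648, -0.0, -0.002]
contact_force: [-5.0, 2.9, 6.1]
opening: 0.288
finger_force: 29.1
```

Emit:
{"name": "move_arm", "arguments": {"moves": [[0,[-0.003,0,0],[0,0,0]],[0,[-0.003,0,0],[0,0,0]],[0,[-0.003,0,0],[0,0,0]],[0,[-0.003,0,0],[0,0,0]],[0,[-0.003,0,0],[0,0,0]],[0,[-0.003,0,0],[0,0,0]],[0,[-0.003,0,0],[0,0,0]],[0,[-0.002,0,0],[0,0,0]],[0,[-0.002,0,0],[0,0,0]],[0,[-0.001,0,0],[0,0,0]]]}}

```text
time: 5.5
eef_pos: [0.4169, -0.2115, 0.0414]
tcp_rot: [0.762, 0.648, 0.0, -0.002]
contact_force: [-2.9, 5.4, 5.4]
opening: 0.291
finger_force: 29.2
```

Emit:
{"name": "move_arm", "arguments": {"moves": [[0,[-0.0005,0,0],[0,0,0]],[0,[-0.0005,0,0],[0,0,0]],[0,[-0.0004,0,0],[0,0,0]],[0,[-0.0004,0,0],[0,0,0]],[0,[-0.0003,0,0],[0,0,0]],[0,[-0.0003,0,0],[0,0,0]],[0,[-0.0003,0,0],[0,0,0]],[0,[-0.0003,0,0],[0,0,0]],[0,[0,0,0],[0,0,0]],[0,[0,0,0],[0,0,0]]], "grip_force": 20}}

```text
time: 6.33
eef_pos: [0.4165, -0.2144, 0.0414]
tcp_rot: [0.761, 0.648, -0.0, -0.002]
contact_force: [-3.7, 4.4, 4.9]
opening: 0.289
finger_force: 29.1
```

Emit:
{"name": "move_arm", "arguments": {"moves": [[0,[-0.0002,0,0],[0,0,0]],[0,[-0.0002,0,0],[0,0,0]],[0,[-0.0002,0,0],[0,0,0]],[0,[-0.0002,0,0],[0,0,0]],[0,[-0.0002,0,0],[0,0,0]],[0,[-0.0002,0,0],[0,0,0]],[0,[-0.0002,0,0],[0,0,0]],[0,[-0.0002,0,0],[0,0,0]],[0,[-0.0002,0,0],[0,0,0]],[0,[-0.0002,0,0],[0,0,0]]]}}

```text
time: 7.17
eef_pos: [0.4162, -0.2162, 0.0414]
tcp_rot: [0.761, 0.648, 0.0, -0.002]
contact_force: [-3.6, 4.7, 6.4]
opening: 0.294
finger_force: 29.1
```

Emit:
{"name": "move_arm", "arguments": {"moves": [[0,[-0.0002,0,0],[0,0,0]],[0,[-0.0002,0,0],[0,0,0]],[0,[-0.0002,0,0],[0,0,0]],[0,[-0.0002,0,0],[0,0,0]],[0,[-0.0002,0,0],[0,0,0]],[0,[-0.0002,0,0],[0,0,0]],[0,[-0.0002,0,0],[0,0,0]],[0,[-0.0002,0,0],[0,0,0]],[0,[0,0,0],[0,0,0]],[0,[0,0,0],[0,0,0]]]}}

```text
time: 8.0
eef_pos: [0.4159, -0.2179, 0.0414]
tcp_rot: [0.761, 0.648, 0.0, -0.002]
contact_force: [-3.5, 3.9, 5.8]
opening: 0.286
finger_force: 29.1
```

Emit:
{"name": "move_arm", "arguments": {"moves": [[0,[-0.0002,0,0],[0,0,0]],[0,[-0.0002,0,0],[0,0,0]],[0,[-0.0002,0,0],[0,0,0]],[0,[-0.0002,0,0],[0,0,0]],[0,[-0.0002,0,0],[0,0,0]],[0,[-0.0002,0,0],[0,0,0]],[0,[-0.0002,0,0],[0,0,0]],[0,[-0.0002,0,0],[0,0,0]],[0,[0,0,0],[0,0,0]],[0,[0,0,0],[0,0,0]]]}}

```text
time: 8.83
eef_pos: [0.4155, -0.2209, 0.0414]
tcp_rot: [0.761, 0.648, -0.001, -0.001]
contact_force: [-5.4, -1.5, 3.3]
opening: 0.287
finger_force: 28.7
```

Emit:
{"name": "move_arm", "arguments": {"moves": [[0,[-0.0001,0,0],[0,0,0]],[0,[-0.0001,0,0],[0,0,0]],[0,[-0.0002,0,0],[0,0,0]],[0,[-0.0002,0,0],[0,0,0]],[0,[-0.0002,0,0],[0,0,0]],[0,[-0.0002,0,0],[0,0,0]],[0,[0,0,0],[0,0,0]],[0,[0,0,0],[0,0,0]],[0,[0,0,0],[0,0,0]],[0,[0,0,0],[0,0,0]]]}}

```text
time: 9.67
eef_pos: [0.4154, -0.2216, 0.0414]
tcp_rot: [0.761, 0.648, -0.001, -0.001]
contact_force: [-5.3, 0.2, 3.9]
opening: 0.287
finger_force: 28.8
```

Run:
```python
from h import *
for i in range(3):
    s=get_state(); read_camera("top"); print(s["time"],s["eef_pos"].round(4),s["contact_force"].round(2))
im=read_camera("wrist")[:,:,::-1]; cv2.imwrite("pics/w4.png",cv2.resize(im[60:300,180:380],None,fx=2.5,fy=2.5,interpolation=cv2.INTER_CUBIC))
```

```text
9.6667 [ 0.4154 -0.2216  0.0414] [-5.26  0.2   3.9 ]
9.7167 [ 0.4153 -0.2216  0.0414] [-4.67 -0.48  4.63]
9.7667 [ 0.4154 -0.2216  0.0414] [-5.03  0.75  4.03]
```

View pics/w4.png

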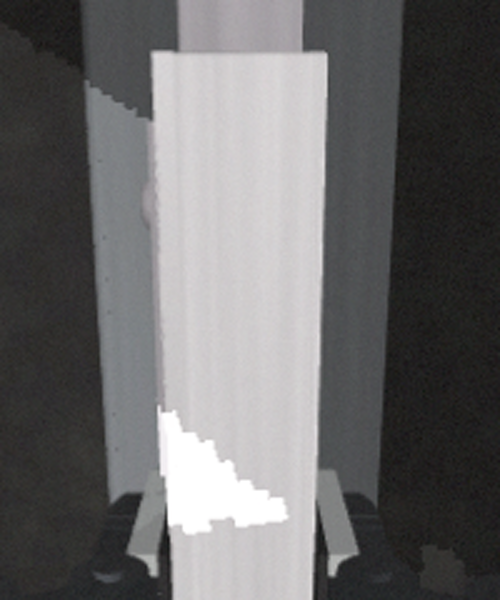

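Run:
```python
from h import *
s=get_state(); c=cam("wrist",s); Rt=R.from_quat(s["tcp_rot"])
B=onplane(c,[(239.2,142)],.06)[0]; print(B.round(4),"tool",Rt.inv().apply(B-s["eef_pos"]).round(4))
X=s["eef_pos"]+Rt.apply([.045,-.0185,-.019]); print("button expected px (up)",proj(c,[X]), (proj(c,[X])-[180,60])*2.5)
```

```text
[ 0.4117 -0.1544  0.06  ] tool [ 0.0657 -0.0144 -0.0185]
button expected px (up) [[231.2455141  191.26172306]] [[128.11378524 328.15430765]]
```

The nub at (148,205) in the crop moves with the sleeve: it's a catch-strip screw at tool x +66 mm. The button, expected at (128,328), isn't up yet, so I keep drawing.

Emit:
{"name": "move_arm", "arguments": {"moves": [[0,[-0.0002,0,0],[0,0,0]],[0,[-0.0002,0,0],[0,0,0]],[0,[-0.0002,0,0],[0,0,0]],[0,[-0.0002,0,0],[0,0,0]],[0,[-0.0002,0,0],[0,0,0]],[0,[-0.0002,0,0],[0,0,0]],[0,[-0.0002,0,0],[0,0,0]],[0,[-0.0002,0,0],[0,0,0]],[0,[0,0,0],[0,0,0]],[0,[0,0,0],[0,0,0]]]}}

```text
time: 10.7
eef_pos: [0.4151, -0.2234, 0.0414]
tcp_rot: [0.761, 0.648, -0.001, -0.001]
contact_force: [-5.1, -0.8, 3.0]
opening: 0.29
finger_force: 28.8
```

Emit:
{"name": "move_arm", "arguments": {"moves": [[0,[-0.0002,0,0],[0,0,0]],[0,[-0.0002,0,0],[0,0,0]],[0,[-0.0002,0,0],[0,0,0]],[0,[-0.0002,0,0],[0,0,0]],[0,[-0.0002,0,0],[0,0,0]],[0,[-0.0002,0,0],[0,0,0]],[0,[0,0,0],[0,0,0]],[0,[0,0,0],[0,0,0]],[0,[0,0,0],[0,0,0]],[0,[0,0,0],[0,0,0]]]}}

```text
time: 11.53
eef_pos: [0.415, -0.2237, 0.0414]
tcp_rot: [0.761, 0.648, -0.0, -0.001]
contact_force: [-4.7, 3.0, 5.2]
opening: 0.288
finger_force: 29.0
```

Run:
```python
from h import *
s=get_state(); c=cam("wrist",s); Rt=R.from_quat(s["tcp_rot"])
im=read_camera("wrist").astype(int).max(2)
print(s["time"],s["eef_pos"].round(4),s["contact_force"].round(2))
# brightness left of the sleeve's edge, rows vs tool x
for r in range(130,262,4):
    print(r, onplane(c,[(236,r)],.06)@np.array([0,1,0]), im[r,218:250])
```

```text
11.5333 [ 0.415  -0.2237  0.0414] [-4.7   3.04  5.2 ]
130 [-0.1516058] [132 137 134 132 132 132 132 136 131 130 135 132 133 132 132 128 130 128
 130 132 128 145 156 161 162 192 208 210 209 211 211 211]
134 [-0.15316777] [130 135 134 133 133 131 132 133 133 129 131 129 131 131 130 128 130 130
 126 133 143 150 159 158 159 186 204 211 210 207 208 208]
138 [-0.15474039] [126 134 120 124 133 130 131 131 133 134 133 132 128 129 130 131 132 127
 132 146 156 160 160 160 158 178 204 208 206 211 209 206]
142 [-0.15632386] [124 133 130 134 133 136 133 131 133 132 132 130 133 132 129 130 129 132
 129 143 157 160 158 158 160 179 203 207 207 207 210 210]
146 [-0.15791835] [123 134 135 134 131 130 129 132 130 132 134 132 131 135 130 129 129 132
 122 130 140 144 154 159 160 169 201 206 209 205 207 208]
150 [-0.15952405] [122 130 134 134 136 133 131 131 132 134 129 131 132 133 134 130 130 131
 131 125 118 117 147 158 157 170 196 207 206 206 206 206]
154 [-0.16114114] [121 126 136 136 134 131 131 134 134 130 132 135 133 131 132 133 132 132
 131 134 131 130 145 153 157 158 195 207 206 205 207 205]
158 
[... 3165 characters left out ...]
128 135 135 135 135 135 130 134 135 133 133 129
 133 137 136 136 133 133 133 156 233 243 255 255 255 255]
246 [-0.2019667] [ 51  55  56  53  66 110 124 138 136 135 136 133 133 134 134 134 133 133
 135 135 133 134 135 134 134 140 231 242 255 255 255 255]
250 [-0.20392387] [ 49  53  52  56  59 107 126 131 137 136 131 130 132 136 135 134 134 132
 133 135 136 140 143 143 141 142 181 193 241 254 254 255]
254 [-0.20589853] [ 47  55  53  55  49 103 125 132 137 136 134 135 133 131 135 134 135 134
 135 133 141 142 141 142 143 143 140 143 219 254 254 255]
258 [-0.20789099] [ 53  54  52  54  51  73 114 129 136 116  84  54  43  41  42  42  39  41
  51 111 126 130 136 138 132 128 134 137 180 253 254 255]
```

The button has popped up: bright cone at (233,190), world y about -0.176, with the sleeve out about 47 mm and the load rising. Releasing and lifting.

Emit:
{"name": "move_arm", "arguments": {"moves": [[0,[0.0005,0,0],[0,0,0]],[0,[0.0005,0,0],[0,0,0]],[0.8,[0,0,0],[0,0,0]],[0.8,[0,0,0],[0,0,0]],[0.8,[0,0,0],[0,0,0]],[0.8,[0,0,-0.01],[0,0,0]],[0.8,[0,0,-0.03],[0,0,0]],[0.8,[0,0,-0.04],[0,0,0]],[0.8,[0,0,-0.04],[0,0,0]],[0.8,[0,0,-0.02],[0,0,0]]]}}

```text
time: 12.42
eef_pos: [0.4178, -0.2248, 0.1875]
tcp_rot: [0.762, 0.648, 0.001, 0.004]
contact_force: [-0.3, -0.5, 0.2]
opening: 0.801
finger_force: 0.0
```

Run:
```python
from h import *
read_camera("top")
s=get_state(); im=read_camera("wrist")[:,:,::-1]; cv2.imwrite("pics/w5.png",im)
import pickle; pickle.dump(s,open("pics/w5.pkl","wb")); c=cam("wrist",s)
print(s["time"],s["eef_pos"],s["tcp_rot"],s["contact_force"],s["opening"])
g=im.astype(int).max(2); X=np.array([.4055,-.175,.06]); u,v=proj(c,[X])[0].astype(int); print(u,v)
for r in range(v-10,v+12,2): print(r,g[r,u-8:u+14])
plan([.608,-.341,.15],90.5,10,.8)
```

```text
12.4667 [ 0.41929744 -0.22595387  0.19063721] [0.7615539  0.64805964 0.00132198 0.00725291] [ 1.70890281 -0.54103327  2.64653291] 0.7966652274329435
250 149
139 [118 117 119 122 122 117 112 116 115 115 122 122 135 148 175 182 182 181
 185 187 183 178]
141 [117 121 121 122 118 118 116 116 115 117 120 119 134 145 177 181 184 180
 187 185 185 181]
143 [119 120 122 119 122 122 119 117 117 114 119 119 204 172 176 181 183 180
 186 186 184 179]
145 [119 117 121 117 120 118 117 117 114 116 117 137 202 220 254 255 232 180
 185 183 182 181]
147 [115 120 122 118 121 118 115 118 118 154 190 208 222 247 254 254 251 209
 182 185 184 177]
149 [120 118 117 119 119 119 117 135 200 220 226 229 231 250 255 255 255 249
 253 254 220 179]
151 [122 120 118 120 119 119 121 146 194 215 226 233 232 249 253 254 254 253
 254 254 254 253]
153 [118 122 119 123 120 116 121 118 130 161 187 202 221 250 254 248 254 254
 254 254 254 253]
155 [122 120 121 119 118 119 119 119 115 117 128 146 197 248 254 254 254 253
 254 254 254 254]
157 [119 119 117 122 120 119 120 119 116 114 119 123 166 238 254 255 254 253
 254 254 254 254]
159 [120 120 121 121 122 118 122 120 116 114 118 121 163 237 254 254 254 253
 254 254 254 253]
[[0.8,[-0.0083,0.0205,0.004],[0.001,0.0007,-0.017]],[0.8,[-0.0087,0.0204,0.004],[0.001,0.0007,-0.017]],[0.8,[-0.009,0.0202,0.004],[0.001,0.0007,-0.017]],[0.8,[-0.0094,0.0201,0.004],[0.001,0.0007,-0.017]],[0.8,[-0.0097,0.0199,0.0039],[0.001,0.0007,-0.017]],[0.8,[-0.0101,0.0197,0.0039],[0.001,0.0007,-0.017]],[0.8,[-0.0104,0.0196,0.0039],[0.001,0.0007,-0.017]],[0.8,[-0.0107,0.0194,0.0039],[0.001,0.0007,-0.017]],[0.8,[-0.0111,0.0192,0.0038],[0.001,0.0007,-0.017]],[0.8,[-0.0114,0.019,0.0038],[0.001,0.0007,-0.017]]]
```

The button cone is clearly up at (250,150). Going above the tube.

Emit:
{"name": "move_arm", "arguments": {"moves": [[0.8,[-0.0083,0.0205,0.004],[0,0,-0.017]],[0.8,[-0.0087,0.0204,0.004],[0,0,-0.017]],[0.8,[-0.009,0.0202,0.004],[0,0,-0.017]],[0.8,[-0.0094,0.02,0.004],[0,0,-0.017]],[0.8,[-0.0097,0.02,0.004],[0,0,-0.017]],[0.8,[-0.01,0.0197,0.004],[0,0,-0.017]],[0.8,[-0.0104,0.0196,0.004],[0,0,-0.017]],[0.8,[-0.0107,0.0194,0.004],[0,0,-0.017]],[0.8,[-0.011,0.0192,0.004],[0,0,-0.017]],[0.8,[-0.0114,0.019,0.004],[0,0,-0.017]]]}}

```text
time: 13.35
eef_pos: [0.6052, -0.3383, 0.1393]
tcp_rot: [0.704, 0.711, -0.0, -0.001]
contact_force: [-0.2, -0.4, 0.1]
opening: 0.799
finger_force: 0.0
```

Run:
```python
from h import *
read_camera("top");read_camera("top")
s=get_state(); im=read_camera("wrist")[:,:,::-1]; cv2.imwrite("pics/w6.png",im)
import pickle; pickle.dump(s,open("pics/w6.pkl","wb")); c=cam("wrist",s)
print(s["time"],s["eef_pos"],s["tcp_rot"],s["contact_force"],s["opening"])
# predicted tube ends and mid in the picture, and bright columns per row
print(proj(c,[(.6068,-.2098,.0125),(.609,-.4721,.0125),(.608,-.341,.0125)]))
g=cv2.GaussianBlur(im,(3,3),0).max(2)
for r in range(60,300,20):
    x=np.nonzero(g[r,200:360]>110)[0]+200; print(r,x.min() if len(x) else None,x.max() if len(x) else None,len(x))
```

```text
13.45 [ 0.60578051 -0.3389922   0.13849773] [ 7.03922750e-01  7.10275494e-01 -4.65243843e-05 -1.21778597e-03] [-0.2641826  -0.20055554  0.18837515] 0.8002310154820285
[[278.25844289  52.61705963]
 [277.76909132 321.27584266]
 [278.09621205 204.63059543]]
60 269 295 27
80 269 295 27
100 269 294 26
120 269 294 26
140 269 293 25
160 269 293 25
180 269 293 25
200 269 292 24
220 269 292 24
240 269 291 23
260 270 291 22
280 270 336 28
```

View pics/w6.png

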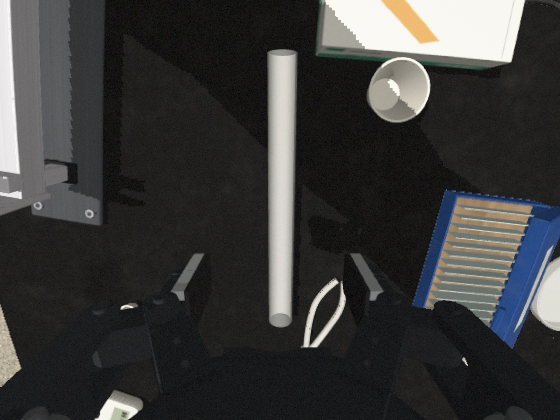

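The tube lies along columns 269–295, with ends near rows 51 and about 322. The crucible (400,90) and the tongs (320,300) are clear of the pads.

Run:
```python
from h import *
import pickle
s=pickle.load(open("pics/w6.pkl","rb")); c=cam("wrist",s)
P=onplane(c,[(282,53),(281,320)],.0125); d=P[0]-P[1]; print(P.round(4),np.linalg.norm(d),np.degrees(np.arctan2(d[1],d[0])),P.mean(0))
# silhouette edges at the widest height
for r in (80,240):
    l,rr={80:(268.5,295.5),240:(268.5,291.5)}[r]; Q=onplane(c,[(l,r),(rr,r)],.0125); print(Q.round(4),np.linalg.norm(Q[0]-Q[1]),Q.mean(0))
```

```text
[[ 0.6099 -0.2101  0.0125]
 [ 0.6125 -0.4704  0.0125]] 0.26036944817706714 90.56390710603362 [ 0.61119303 -0.34024338  0.0125    ]
[[ 0.5987 -0.2312  0.0125]
 [ 0.6216 -0.231   0.0125]] 0.022914426728551568 [ 0.61019268 -0.23107639  0.0125    ]
[[ 0.5989 -0.3773  0.0125]
 [ 0.6216 -0.377   0.0125]] 0.022649232807049363 [ 0.61024589 -0.3771577   0.0125    ]
```

Emit:
{"name": "move_arm", "arguments": {"moves": [[0.8,[0,0.0025,0.014],[0,0,0]],[0.8,[-0.001,0.002,0.015],[0,0,0]],[0.8,[0,0,0.015],[0,0,0]],[0.8,[0,0,0.015],[0,0,0]],[0.8,[0,0,0.015],[0,0,0]],[0.8,[0,0,0.015],[0,0,0]],[0.7,[0,0,0.015],[0,0,0]],[0.6,[0,0,0.015],[0,0,0]],[0.5,[0,0,0.01],[0,0,0]],[0.5,[0,0,0.004],[0,0,0]]], "grip_force": 20}}

```text
time: 14.33
eef_pos: [0.6083, -0.3385, 0.0054]
tcp_rot: [0.704, 0.71, -0.0, -0.002]
contact_force: [0.3, 0.8, 0.7]
opening: 0.499
finger_force: 0.0
```

Emit:
{"name": "move_arm", "arguments": {"moves": [[0.5,[-0.0015,0.0015,0.0015],[0,0,0]],[0.5,[0,0,0],[0,0,0]],[0.4,[0,0,0],[0,0,0]],[0.35,[0,0,0],[0,0,0]],[0.3,[0,0,0],[0,0,0]],[0.25,[0,0,0],[0,0,0]],[0.2,[0,0,0],[0,0,0]],[0.1,[0,0,0],[0,0,0]],[0,[0,0,0],[0,0,0]],[0,[0,0,0],[0,0,0]]], "grip_force": 20}}

```text
time: 15.17
eef_pos: [0.6115, -0.3413, 0.008]
tcp_rot: [0.704, 0.71, 0.0, 0.001]
contact_force: [-1.8, 0.2, 5.5]
opening: 0.28
finger_force: 20.9
```

Emit:
{"name": "move_arm", "arguments": {"moves": [[0,[0,0,-0.001],[0,0,0]],[0,[0,0,-0.001],[0,0,0]],[0,[0,0,-0.002],[0,0,0]],[0,[0,0,-0.004],[0,0,0]],[0,[0,0,-0.008],[0,0,0]],[0,[0,0,-0.008],[0,0,0]],[0,[0,0,-0.008],[0,0,0]],[0,[0,0,-0.004],[0,0,0]],[0,[0,0,-0.002],[0,0,0]],[0,[0,0,-0.001],[0,0,0]]]}}

```text
time: 16.0
eef_pos: [0.6114, -0.3411, 0.0469]
tcp_rot: [0.704, 0.71, 0.0, 0.001]
contact_force: [-0.4, 1.0, -1.5]
opening: 0.28
finger_force: 20.3
```

Run:
```python
from h import *
s=get_state(); print(s["time"],s["eef_pos"],s["contact_force"],s["wrist_torque"])
q=lambda a:[np.cos(np.radians(a/2)),np.sin(np.radians(a/2)),0,0]
plan([.585,-.341,.16],90.5,10,0)
plan([.415,-.335,.16],81,10,0,start=([.585,-.341,.16],q(90.5)))
plan([.423,-.1832,.16],81,10,0,start=([.415,-.335,.16],q(81)))
```

```text
16.0 [ 0.61135637 -0.34110442  0.04687133] [-0.35662819  0.96281731 -1.49668399] [0.01422979 0.04677708 0.01377561]
[[0,[0.0,-0.0026,-0.0113],[0.0001,0.0001,0.0]],[0,[0.0,-0.0026,-0.0113],[0.0001,0.0001,0.0]],[0,[0.0,-0.0026,-0.0113],[0.0001,0.0001,0.0]],[0,[0.0,-0.0026,-0.0113],[0.0001,0.0001,0.0]],[0,[0.0,-0.0026,-0.0113],[0.0001,0.0001,0.0]],[0,[0.0,-0.0026,-0.0113],[0.0001,0.0001,0.0]],[0,[0.0,-0.0026,-0.0113],[0.0001,0.0001,0.0]],[0,[0.0,-0.0026,-0.0113],[0.0001,0.0001,0.0]],[0,[0.0,-0.0026,-0.0113],[0.0001,0.0001,0.0]],[0,[0.0,-0.0026,-0.0113],[0.0001,0.0001,0.0]]]
[[0,[0.0007,-0.017,0.0],[0.0,0.0,0.0166]],[0,[0.0005,-0.017,0.0],[0.0,0.0,0.0166]],[0,[0.0002,-0.017,0.0],[0.0,0.0,0.0166]],[0,[-0.0001,-0.017,0.0],[0.0,0.0,0.0166]],[0,[-0.0004,-0.017,0.0],[0.0,0.0,0.0166]],[0,[-0.0007,-0.017,0.0],[0.0,0.0,0.0166]],[0,[-0.0009,-0.017,0.0],[0.0,0.0,0.0166]],[0,[-0.0012,-0.017,0.0],[0.0,0.0,0.0166]],[0,[-0.0015,-0.0169,0.0],[0.0,0.0,0.0166]],[0,[-0.0018,-0.0169,0.0],[0.0,0.0,0.0166]]]
[[0,[0.0151,-0.0016,0.0],[0.0,0.0,0.0]],[0,[0.0151,-0.0016,0.0],[0.0,0.0,0.0]],[0,[0.0151,-0.0016,0.0],[0.0,0.0,0.0]],[0,[0.0151,-0.0016,0.0],[0.0,0.0,0.0]],[0,[0.0151,-0.0016,0.0],[0.0,0.0,0.0]],[0,[0.0151,-0.0016,0.0],[0.0,0.0,0.0]],[0,[0.0151,-0.0016,0.0],[0.0,0.0,0.0]],[0,[0.0151,-0.0016,0.0],[0.0,0.0,0.0]],[0,[0.0151,-0.0016,0.0],[0.0,0.0,0.0]],[0,[0.0151,-0.0016,0.0],[0.0,0.0,0.0]]]
```

Emit:
{"name": "move_arm", "arguments": {"moves": [[0,[0,-0.0026,-0.008],[0,0,0]],[0,[0,-0.0026,-0.011],[0,0,0]],[0,[0,-0.0026,-0.012],[0,0,0]],[0,[0,-0.0026,-0.012],[0,0,0]],[0,[0,-0.0026,-0.012],[0,0,0]],[0,[0,-0.0026,-0.012],[0,0,0]],[0,[0,-0.0026,-0.012],[0,0,0]],[0,[0,-0.0026,-0.012],[0,0,0]],[0,[0,-0.0026,-0.012],[0,0,0]],[0,[0,-0.0026,-0.01],[0,0,0]]]}}

```text
time: 16.83
eef_pos: [0.5849, -0.3413, 0.1606]
tcp_rot: [0.704, 0.71, 0.0, 0.001]
contact_force: [0.6, -0.2, -0.9]
opening: 0.284
finger_force: 20.3
```

Emit:
{"name": "move_arm", "arguments": {"moves": [[0,[0.0007,-0.017,0],[0,0,0.0166]],[0,[0.0005,-0.017,0],[0,0,0.0166]],[0,[0.0002,-0.017,0],[0,0,0.0166]],[0,[0,-0.017,0],[0,0,0.0166]],[0,[-0.0004,-0.017,0],[0,0,0.0166]],[0,[-0.0007,-0.017,0],[0,0,0.0166]],[0,[-0.001,-0.017,0],[0,0,0.0166]],[0,[-0.0012,-0.017,0],[0,0,0.0166]],[0,[-0.0015,-0.017,0],[0,0,0.0166]],[0,[-0.0018,-0.017,0],[0,0,0.0166]]]}}

```text
time: 17.67
eef_pos: [0.4139, -0.3349, 0.1593]
tcp_rot: [0.761, 0.649, -0.0, 0.0]
contact_force: [0.3, -0.3, -1.1]
opening: 0.279
finger_force: 20.3
```

Emit:
{"name": "move_arm", "arguments": {"moves": [[0,[0.014,-0.0016,0],[0,0,0]],[0,[0.017,-0.0016,0],[0,0,0]],[0,[0.019,-0.0016,0],[0,0,0]],[0,[0.019,-0.0016,0],[0,0,0]],[0,[0.019,-0.0016,0],[0,0,0]],[0,[0.018,-0.0016,0],[0,0,0]],[0,[0.016,-0.0016,0],[0,0,0]],[0,[0.014,-0.0016,0],[0,0,0]],[0,[0.01,-0.0016,0],[0,0,0]],[0,[0.005,-0.0016,0],[0,0,0]]]}}

```text
time: 18.5
eef_pos: [0.4229, -0.1816, 0.1589]
tcp_rot: [0.76, 0.65, 0.0, -0.0]
contact_force: [-0.3, -0.6, -1.0]
opening: 0.276
finger_force: 20.3
```

Run:
```python
from h import *
read_camera("top");cv2.imwrite("pics/top7.png",read_camera("top")[:,:,::-1])
s=get_state(); im=read_camera("wrist")[:,:,::-1]; cv2.imwrite("pics/w7.png",im)
import pickle; pickle.dump(s,open("pics/w7.pkl","wb")); c=cam("wrist",s)
print(s["time"],s["eef_pos"],s["tcp_rot"],np.degrees(2*np.arctan2(s["tcp_rot"][1],s["tcp_rot"][0])),s["contact_force"],s["wrist_torque"],s["opening"])
u=np.array([.157,.9875,0]);B=np.array([.4238,-.1778,0])
print("fixed plate inner top",proj(c,[B+.133*u+[0,0,.123]]),"moving",proj(c,[B-.142*u+[0,0,.123]]),"fixed V",proj(c,[B+.119*u+[0,0,.0873]]))
plan([.4231,-.1822,.115],81,10,0)
top=cv2.imread("pics/top7.png")[200:310,170:350]; sc=im[0:330,170:390]
a=cv2.resize(sc,None,fx=1.8,fy=1.8); b=cv2.resize(top,None,fx=2.2,fy=2.2)
o=np.zeros((600,800,3),np.uint8); o[:a.shape[0],:a.shape[1]]=a[:600]; o[:b.shape[0],400:400+b.shape[1]]=b; cv2.imwrite("pics/c7.png",o)
```

```text
18.6 [ 0.42269848 -0.18253585  0.15888005] [ 7.59846561e-01  6.50102453e-01 -2.61199052e-05  6.31525806e-05] 81.09865383247623 [ 0.34424048 -1.54962484 -1.60612479] [ 0.01300621  0.03983732 -0.04593215] 0.27860809287325666
fixed plate inner top [[275.98524976  -3.29840031]] moving [[275.45857424 397.96755437]] fixed V [[276.11835645  42.75640471]]
[[0,[0.0001,0.0,0.0044],[0.0,0.0,0.0001]],[0,[0.0001,0.0,0.0044],[0.0,0.0,0.0001]],[0,[0.0001,0.0,0.0044],[0.0,0.0,0.0001]],[0,[0.0001,0.0,0.0044],[0.0,0.0,0.0001]],[0,[0.0001,0.0,0.0044],[0.0,0.0,0.0001]],[0,[0.0001,0.0,0.0044],[0.0,0.0,0.0001]],[0,[0.0001,0.0,0.0044],[0.0,0.0,0.0001]],[0,[0.0001,0.0,0.0044],[0.0,0.0,0.0001]],[0,[0.0001,0.0,0.0044],[0.0,0.0,0.0001]],[0,[0.0001,0.0,0.0044],[0.0,0.0,0.0001]]]
```

View pics/c7.png

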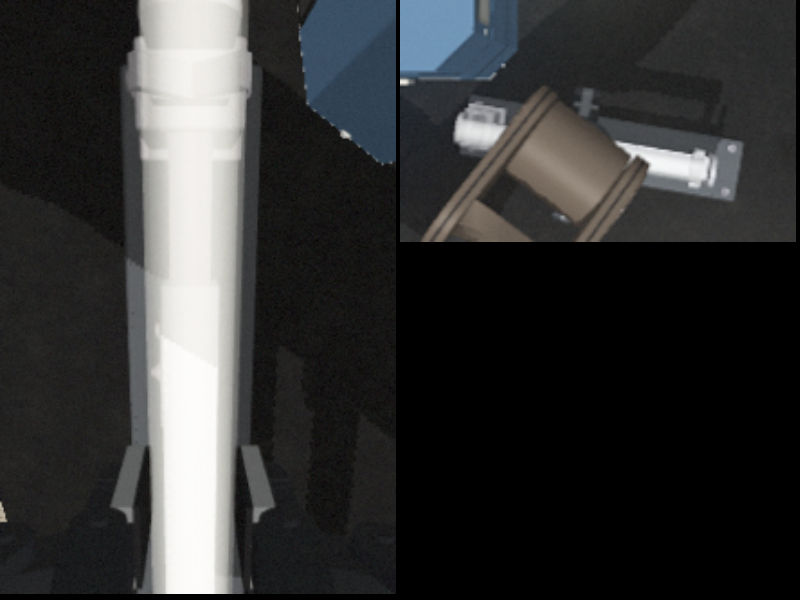

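The wrist crop shows the see-through tube lined up over the beam. In the top crop, the moving plate is near (712,167) and the tube's right end is just inside it. I'll check the ends numerically.

Run:
```python
from h import *
im=cv2.imread("pics/top7.png").max(2).astype(float); c=cam("top"); im0=cv2.imread("pics/top0.png").max(2).astype(float)
u=np.array([.157,.9875,0]);B=np.array([.4238,-.1778,0]); n=np.array([.9875,-.157,0])
def prof(img,ys,z,w):
    return [round(float(np.mean([cv2.getRectSubPix(img.astype(np.float32),(1,1),tuple(map(float,proj(c,[B+y*u+k*n+[0,0,z]])[0])))[0,0] for k in w]))) for y in ys]
ys=-np.arange(.106,.16,.002); w=np.linspace(-.008,.008,5)
print("mov plate top z=.123",list(zip((ys*1000).round().astype(int).tolist(),prof(im,ys,.123,w))))
ys=np.arange(.106,.16,.002)
print("fix",list(zip((ys*1000).round().astype(int).tolist(),prof(im,ys,.123,w))))
ys0=-np.arange(.07,.12,.002)
print("mov at start",list(zip((ys0*1000).round().astype(int).tolist(),prof(im0,ys0,.123,w))))
```

```text
mov plate top z=.123 [(-106, 237), (-108, 237), (-110, 237), (-112, 237), (-114, 237), (-116, 237), (-118, 237), (-120, 229), (-122, 224), (-124, 225), (-126, 228), (-128, 227), (-130, 227), (-132, 227), (-134, 230), (-136, 235), (-138, 229), (-140, 189), (-142, 146), (-144, 185), (-146, 217), (-148, 200), (-150, 148), (-152, 117), (-154, 118), (-156, 119), (-158, 119), (-160, 118)]
fix [(106, 211), (108, 210), (110, 212), (112, 213), (114, 213), (116, 213), (118, 214), (120, 216), (122, 217), (124, 214), (126, 209), (128, 205), (130, 206), (132, 207), (134, 195), (136, 153), (138, 75), (140, 38), (142, 39), (144, 41), (146, 43), (148, 44), (150, 44), (152, 45), (154, 47), (156, 47), (158, 46), (160, 46)]
mov at start [(-70, 165), (-72, 164), (-74, 159), (-76, 153), (-78, 148), (-80, 145), (-82, 145), (-84, 146), (-86, 148), (-88, 156), (-90, 164), (-92, 166), (-94, 146), (-96, 139), (-98, 151), (-100, 147), (-102, 124), (-104, 106), (-106, 106), (-108, 108), (-110, 110), (-112, 112), (-114, 114), (-116, 115), (-118, 117)]
```

Emit:
{"name": "move_arm", "arguments": {"moves": [[0,[-0.001,0.0003,0.005],[0,0,0]],[0,[0,0,0.008],[0,0,0]],[0,[0,0,0.008],[0,0,0]],[0,[0,0,0.008],[0,0,0]],[0,[0,0,0.006],[0,0,0]],[0,[0,0,0.006],[0,0,0]],[0,[0,0,0.004],[0,0,0]],[0,[0,0,0.003],[0,0,0]],[0,[0,0,0.002],[0,0,0]],[0,[0,0,0],[0,0,0]]]}}

```text
time: 19.48
eef_pos: [0.4227, -0.1844, 0.1085]
tcp_rot: [0.76, 0.649, -0.0, -0.0]
contact_force: [-1.2, -0.3, -0.5]
opening: 0.282
finger_force: 20.3
```

Emit:
{"name": "move_arm", "arguments": {"moves": [[0,[0,0,0.0005],[0,0,0]],[0,[0,0,0.0005],[0,0,0]],[0,[0,0,0.0005],[0,0,0]],[0,[0,0,0.0005],[0,0,0]],[0,[0,0,0.0005],[0,0,0]],[0,[0,0,0.0005],[0,0,0]],[0,[0,0,0.0005],[0,0,0]],[0,[0,0,0.0005],[0,0,0]],[0,[0,0,0],[0,0,0]],[0,[0,0,0],[0,0,0]]]}}

```text
time: 20.32
eef_pos: [0.4227, -0.1845, 0.1048]
tcp_rot: [0.76, 0.649, -0.0, -0.0]
contact_force: [-0.6, -0.5, -1.0]
opening: 0.279
finger_force: 20.3
```

Nothing yet; continuing slowly.

Emit:
{"name": "move_arm", "arguments": {"moves": [[0,[0,0,0.0005],[0,0,0]],[0,[0,0,0.0005],[0,0,0]],[0,[0,0,0.0005],[0,0,0]],[0,[0,0,0.0005],[0,0,0]],[0,[0,0,0.0005],[0,0,0]],[0,[0,0,0.0005],[0,0,0]],[0,[0,0,0],[0,0,0]],[0,[0,0,0],[0,0,0]],[0,[0,0,0],[0,0,0]],[0,[0,0,0],[0,0,0]]]}}

```text
time: 21.15
eef_pos: [0.4228, -0.1845, 0.1019]
tcp_rot: [0.76, 0.649, -0.0, -0.0]
contact_force: [-0.6, 0.8, 0.2]
opening: 0.283
finger_force: 20.4
```

Emit:
{"name": "move_arm", "arguments": {"moves": [[0,[0,0,0.0003],[0,0,0]],[0,[0,0,0.0003],[0,0,0]],[0,[0,0,0.0003],[0,0,0]],[0,[0,0,0.0003],[0,0,0]],[0,[0,0,0],[0,0,0]],[0,[0,0,0],[0,0,0]],[0,[0,0,0],[0,0,0]],[0,[0,0,0],[0,0,0]],[0,[0,0,0],[0,0,0]],[0,[0,0,0],[0,0,0]]]}}

```text
time: 21.98
eef_pos: [0.4229, -0.1845, 0.1018]
tcp_rot: [0.76, 0.65, -0.0, -0.0]
contact_force: [-3.3, 2.4, 6.7]
opening: 0.283
finger_force: 21.1
```

Emit:
{"name": "move_arm", "arguments": {"moves": [[0,[0,-0.0005,0],[0,0,0]],[0,[0,-0.0005,0],[0,0,0]],[0,[0,0,0],[0,0,0]],[0,[0,0,0],[0,0,0]],[0,[0,0,0],[0,0,0]],[0,[0,0,0],[0,0,0]],[0,[0,0,0],[0,0,0]],[0,[0,0,0],[0,0,0]],[0,[0,0,0],[0,0,0]],[0,[0,0,0],[0,0,0]]]}}

```text
time: 22.82
eef_pos: [0.4223, -0.1846, 0.1013]
tcp_rot: [0.76, 0.649, 0.0, 0.001]
contact_force: [-1.9, 1.8, 4.9]
opening: 0.283
finger_force: 20.9
```

Emit:
{"name": "move_arm", "arguments": {"moves": [[0,[0,-0.0004,0],[0,0,0]],[0,[0,-0.0004,0],[0,0,0]],[0,[0,0,0.0003],[0,0,0]],[0,[0,0,0],[0,0,0]],[0,[0,0,0],[0,0,0]],[0,[0,0,0],[0,0,0]],[0,[0,0,0],[0,0,0]],[0,[0,0,0],[0,0,0]],[0,[0,0,0],[0,0,0]],[0,[0,0,0],[0,0,0]]]}}

```text
time: 23.65
eef_pos: [0.4211, -0.1844, 0.1004]
tcp_rot: [0.76, 0.649, 0.0, 0.0]
contact_force: [0.6, -1.0, 1.6]
opening: 0.278
finger_force: 20.5
```

Run:
```python
from h import *
for i in range(3):
    s=get_state(); read_camera("top"); print(s["time"],s["eef_pos"].round(4),s["contact_force"].round(2),s["wrist_torque"].round(3))
```

```text
23.65 [ 0.4211 -0.1844  0.1004] [ 0.63 -1.05  1.62] [-0.106 -0.27   0.089]
23.7 [ 0.4212 -0.1844  0.1004] [ 0.82 -1.55  0.47] [-0.168 -0.153  0.107]
23.75 [ 0.4211 -0.1844  0.1004] [ 0.83 -1.57  1.64] [-0.181 -0.212  0.102]
```

Emit:
{"name": "move_arm", "arguments": {"moves": [[0.3,[0,0,0],[0,0,0]],[0.32,[0,0,0],[0,0,0]],[0.35,[0,0,0],[0,0,0]],[0.4,[0,0,0],[0,0,0]],[0.5,[0,0,0],[0,0,0]],[0.6,[0,0,0],[0,0,0]],[0.7,[0,0,0],[0,0,0]],[0.8,[0,0,0],[0,0,0]],[0.8,[0,0,0],[0,0,0]],[0.8,[0,0,0],[0,0,0]]]}}

```text
time: 24.63
eef_pos: [0.421, -0.1842, 0.1003]
tcp_rot: [0.76, 0.649, 0.0, -0.0]
contact_force: [0.1, -0.4, 0.5]
opening: 0.803
finger_force: 0.0
```

Emit:
{"name": "move_arm", "arguments": {"moves": [[0.8,[0,0,-0.005],[0,0,0]],[0.8,[0,0,-0.01],[0,0,0]],[0.8,[0,0,-0.015],[0,0,0]],[0.8,[0,0,-0.015],[0,0,0]],[0.8,[0,0,-0.015],[0,0,0]],[0.8,[0,0,-0.015],[0,0,0]],[0.8,[0,0,-0.015],[0,0,0]],[0.8,[0,0,-0.015],[0,0,0]],[0.8,[0,0,-0.01],[0,0,0]],[0.8,[0,0,-0.005],[0,0,0]]]}}

```text
time: 25.47
eef_pos: [0.4218, -0.1847, 0.223]
tcp_rot: [0.76, 0.65, 0.0, 0.002]
contact_force: [-0.6, -0.2, 0.6]
opening: 0.802
finger_force: 0.0
```

Run:
```python
from h import *
read_camera("top")
s=get_state(); im=read_camera("wrist")[:,:,::-1]; t=read_camera("top")[:,:,::-1]; cv2.imwrite("pics/w8.png",im); cv2.imwrite("pics/top8.png",t)
print(s["time"],s["eef_pos"],s["contact_force"],s["opening"]); 
g=im.max(2).astype(np.float32); c=cam("wrist",s); u=np.array([.157,.9875,0]);B=np.array([.4238,-.1778,0]); n=np.array([.9875,-.157,0])
def prof(g,c,pts): return [int(cv2.getRectSubPix(g,(1,1),tuple(map(float,q)))[0,0]) for q in proj(c,pts)]
for y in (.08,.03,-.04):  # across the tube at axis height
    k=np.arange(-.024,.025,.002); print(y,list(zip((k*1000).round().astype(int).tolist(),prof(g,c,[B+y*u+a*n+[0,0,.105] for a in k]))))
gt=t.max(2).astype(np.float32); ct=cam("top")
for r in (np.arange(-.152,-.12,.002),np.arange(.114,.146,.002)): 
    print(list(zip((r*1000).round().astype(int).tolist(),prof(gt,ct,[B+y*u+[0,0,.116] for y in r]))))
r=np.arange(.1,.15,.002); print("wrist",list(zip((r*1000).round().astype(int).tolist(),prof(g,c,[B+y*u+[0,0,.116] for y in r]))))
```

```text
25.5167 [ 0.4218691  -0.18481378  0.22300844] [0.2178107  0.47144023 0.50807386] 0.796956925564949
0.08 [(-24, 66), (-22, 65), (-20, 65), (-18, 64), (-16, 63), (-14, 73), (-12, 153), (-10, 190), (-8, 229), (-6, 241), (-4, 245), (-2, 248), (0, 248), (2, 247), (4, 245), (6, 238), (8, 207), (10, 162), (12, 81), (14, 62), (16, 65), (18, 66), (20, 67), (22, 65), (24, 64)]
0.03 [(-24, 110), (-22, 110), (-20, 108), (-18, 106), (-16, 103), (-14, 121), (-12, 186), (-10, 219), (-8, 236), (-6, 244), (-4, 248), (-2, 250), (0, 250), (2, 250), (4, 248), (6, 241), (8, 234), (10, 191), (12, 85), (14, 64), (16, 63), (18, 64), (20, 66), (22, 63), (24, 65)]
-0.04 [(-24, 110), (-22, 109), (-20, 108), (-18, 109), (-16, 108), (-14, 112), (-12, 188), (-10, 238), (-8, 249), (-6, 252), (-4, 253), (-2, 254), (0, 254), (2, 251), (4, 247), (6, 243), (8, 232), (10, 189), (12, 87), (14, 65), (16, 65), (18, 63), (20, 67), (22, 63), (24, 64)]
[(-152, 111), (-150, 169), (-148, 216), (-146, 223), (-144, 186), (-142, 132), (-140, 194), (-138, 227), (-136, 233), (-134, 227), (-132, 223), (-130, 227), (-128, 227), (-126, 227), (-124, 227), (-122, 230)]
[(114, 225), (116, 226), (118, 224), (120, 221), (122, 220), (124, 197), (126, 152), (128, 108), (130, 103), (132, 130), (134, 157), (136, 155), (138, 110), (140, 41), (142, 37), (144, 39)]
wrist [(100, 249), (102, 251), (104, 250), (106, 246), (108, 247), (110, 248), (112, 248), (114, 248), (116, 248), (118, 249), (120, 246), (122, 233), (124, 208), (126, 103), (128, 101), (130, 101), (132, 99), (134, 132), (136, 163), (138, 152), (140, 36), (142, 36), (144, 41), (146, 39), (148, 36)]
```

Everything checks out: the tube lies straight at axis height with a gap at both end plates (+125 of about +133, -139 of about -143), and the robot is clear. Handing in.

```bash
python3 -c "
from plant import *
print(sign_off())"
```

```text
the job is handed in; nothing more can be done
None
```

The cradle is at its long setting, with the sleeve out about 47 mm and the button up in the second hole. The quartz tube lies released in both saddles, clear of both end plates. The boat, crucible and loupe were not touched, and I handed the job in at about 26 s.

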